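Unplug the spent cartridge and rack it

TASK

Pull the cartridge with the orange handle straight out of the analyser's sloping port, against the spring catch that holds it, and set it down gently, upright with its handle up, in the empty compartment of the grey rack, the one with the green floor. Then swing the analyser's clear blue dust flap fully shut over the empty port, and leave the other cartridges and everything else on the bench where they are.

Things in the scene. Friction and masses are not known exactly. Their poses are not given: they have to be found in the camera images.
- analyser: White analyser, fixed, 310 (x) x 240 (y) x 195 mm high. Origin under its middle, on the bench, z up; its front faces its -x. The front panel with the port slopes 30 deg, rising towards +x: straight out of the port is (-0.5, 0, 0.866) in this frame, up the slope (0.866, 0, 0.5). The flat top behind the panel is 128 mm high up to x = 90 mm; then comes the display, 195 mm high.
- port (a point): Centre of the port's mouth on the panel, at (-60, 0, 100) mm in the analyser's frame. The port is a blind slot 46 mm (along y) x 28 mm (up the slope), 35 mm deep. A spring roller in its upper wall sits in the cartridge's groove: pulling out takes roughly 10 to 17 N over the first 20 mm, then less.
- cartridge: To be removed: white prism 44 (y) x 26 (x) x 75 mm, orange handle block on top, 30 (y) x 18 (x) mm, from 73 to 123 mm above the foot; grip it across the 30 mm, about 98 mm up. About 0.15 kg. Origin at the centre of its flat foot, z towards the handle. At first its foot is on the port's floor, 35 mm below the mouth, z straight out of the port (within 3 deg), y along the analyser's y.
- flap (a joint): See-through blue dust flap, 100 long x 90 wide x 5 mm, hinged along the analyser's y. Angle in rad: 0 = shut, lying on the panel over the port; stop at 1.7; starts open at 1.4 to 1.6, standing on the cartridge's +x side, nearly parallel to it. It stays where left (about 1 N at its edge moves it); to shut it, push its outer (+x) face over and down towards -x.
- flap_hinge (a point): Middle of the flap's hinge line, on the panel's surface 62 mm up the slope from the port's mouth: (-6.3, 0, 131) mm in the analyser's frame. The line runs along the analyser's y.
- flap_edge (a point): Middle of the free edge of the flap, 100 mm from the hinge; moves with the flap. A small ridge 6 mm high and 6 mm thick stands on the outer face along this edge.
- rack: Grey fixed rack, open topped, 60 (x) x 240 (y) x 50 mm high, walls and floor 6 mm. Origin under its centre, z up. Three compartments in a row along its y, each 48 (x) x 72 (y) mm inside, centres 78 mm apart; two hold spent cartridges.
- pad: Green plate 44 x 66 x 3 mm fixed on the floor of the empty compartment of the rack, at its centre, x and y parallel to the rack's. Origin at the centre of its underside, 6 mm above the bench; its top is 9 mm above the bench. Which of the three compartments it is varies.
- spent_a: Grey-handled cartridge of the same shape standing in the rack; leave it. Origin at the centre of its foot.
- spent_b: Another grey-handled cartridge standing in the rack; leave it. Origin at the centre of its foot.
- meter: Handheld meter lying on the bench, 110 x 60 x 22 mm; leave it. Origin at the centre of its underside.
- carton: White paper carton, 70 x 100 x 60 mm; leave it. Origin at the centre of its underside.
- bottle: White bottle with a blue cap, 60 mm across, 140 mm high; leave it. Origin at the centre of its underside.
- canister: Small blue jar with a white cap, 44 mm across, 80 mm high; leave it. Origin at the centre of its underside.
- strip_box: Black box, 50 x 120 x 35 mm; leave it. Origin at the centre of its underside.
Not all that is in view belongs to the job. What is shaped like the cartridge but yellow is not meant.

How it is judged:
On the way, in this order (a step that is already met when the one before it is completed fails the run):
1. the cartridge is drawn clear of the port (distance between cartridge and port above 0.06 m), for 0.2 s.
2. the cartridge stands upright in the green-floored compartment, released (horizontal distance between cartridge and pad below 0.025 m and z of cartridge in the frame of pad below 0.01 m and angle between cartridge's own z axis and vertical below 0.15 rad and linear speed of cartridge below 0.03 m/s and contact force between the fingers and cartridge below 0.1 N), for 0.2 s.
At the end, for the whole second after the job is handed in: The orange-handled cartridge stands released and at rest in the green-floored compartment: foot on the green plate (within 10 mm of its underside in height, within 25 mm of its centre), upright within 0.15 rad; and the flap is shut (joint under 0.06 rad) (all of step 2 and value of joint flap between -0.06 and 0.06 rad); the robot touches nothing.
It fails at once if another cartridge, or a thing on the bench, is moved by more than 30 mm or tipped by more than 0.4 rad (distance of any of meter, carton, bottle, canister, strip_box, spent_a, spent_b from where it was at the start of the episode above 0.03 m or angle between any of meter, carton, bottle, canister, strip_box, spent_a, spent_b's own z axis and vertical above 0.4 rad).
It fails at once if the cartridge is dropped into the compartment (faster than 0.6 m/s there) (horizontal distance between cartridge and pad below 0.05 m and z of cartridge in the frame of pad below 0.05 m and linear speed of cartridge above 0.6 m/s).
It also fails if it takes over 54 s, if anything falls off the work surface, if the arm or the gripper's body presses on something with over 40 N, if the wrist force passes 120 N, or if a joint passes its speed limit or range.

ROBOT

A 6-joint arm with a two-finger parallel gripper is mounted at the origin on the work surface. World frame = base frame: x ahead of the robot, y to its left, z up, the work surface at z = 0. Lengths are in m, angles in rad, forces in N, time in s.
With the tool pointing down it reaches from about 0.375 to 0.975 m from the base axis. Payload 3.8 kg.
Tool frame: the origin (TCP) lies on the centre line of the jaws, within the pads' length; the fingertips stand 14 mm ahead of it and the grasp point (between the pads) lies 5 mm behind it (bot.finger_overhang is the distance from the TCP to the fingertips, in m); y points along the fingers, x is the direction in which the jaws open and shut, and the axes are right-handed (so a half turn about y gives the same grasp; the last joint's range is limited). The gripper opens to 85 mm and grips with 20 to 120 N. Pads are 22 mm wide; open, the fingers measure 114 mm over their backs; the gripper's body (76 mm by 85 mm) begins 54 mm behind the grasp point. The pads swing forward as they close: fully open they stand 13 mm farther back than shut.
Start: joints at [-1.291, 0.264, 1.604, -0, 1.274, -0.037], TCP at [0.21, -0.641, 0.208] pointing down, gripper open.
Joint ranges: [-2.63, 2.63], [-0.94, 2.18], [0.31, 2.57], [-1.31, 4.45], [0, 2.66], [-2.55, 2.55]. Speed limits (rad/s): [2.57, 2.57, 3.14, 3.14, 3.14, 3.14].

INTERFACE

Orientations are given as a rotation vector (axis times angle).
In Python, from workcell import readout, read_camera, bot, spotter gives the robot as it stands.
- The arm moves only by the tool jog_arm, never from a script. Its argument "increments" is a list of rows, each a list of 7 numbers: the shift along the tool's x, y, z in m, then the turn, a rotation vector about the tool's x, y, z in rad, then the opening, from 0 (shut) to 1 (fully open). A call has 1 to 10 rows; each row shifts and turns the pose as measured when the row begins, along the tool's axes as they then stand; what a row does not reach is not made up. A row lasts 1/8 s, in which the tool goes at most 62.5 mm and 10.7 degrees, less where a joint would pass 70% of its speed; a pose out of reach is approached as far as the arm can. A call with a gripper value outside its range is refused whole. The fingers move at their own pace and stop on an object; "force" is the grip in N (left out, the last holds). Time passes only in rows, so rows that do not move let the fingers close. It gives the time, the measured TCP pose, the force and the opening at its end, in the units of the state.
- readout.read_state(): the state, without advancing time (a new reading comes with each control period).
- read_camera(name): name is "scene" or "top" or "wrist"; returns a dict with "img" (480x640x3 uint8, blue, green, red), "range_z" (480x640 float32, m along the optical axis (not along the pixel's ray), 0 where there is no reading), "fx", "fy", "cx", "cy" (pixels), "distortion" ([k1, k2, p1, p2, k3] as OpenCV has them; the pictures are not rectified), "world_from_camera" (4x4, takes a point from camera to world coordinates). Camera axes: x right, y down, z forward; pixel columns grow to the right and rows downward; lengths in m; the calibration is good to about 2 mm. A picture is of the moment at which its call begins.
- bot.finish_job(): hands the job in, once; it reports no verdict.
Trained networks look in a picture, given as the dict that the camera call returned (one of the last four; its "shot" number tells which), for a name from the list of things; names that differ only in an ending like _2 or _b are one class to them, and where a whole thing is asked for, a point or a joint stands for the part that bears it (a point fixed in the world has none). Each returns a list of dicts, best first, with "p" (0 to 1); they miss things now and then, are a little off and sometimes report something else, mostly with a low value. They report only what shows in the picture. A call takes as long as a camera call. They do not tell look-alikes from the thing itself.
- spotter.masks_of(picture, thing): "mask" (480x640 bool, what is visible of it) and "location" ([column, row] in pixels, amid what is visible of it).
- spotter.spot_point(picture, thing): "location" ([column, row] in pixels: a listed point, or the origin of a listed thing).
The state is a dict: "time": time; "q": joint angles; "joint_vel": joint speeds; "joint_torque": joint torques, N m; "tool_pos": TCP position; "tcp_rot": TCP orientation; "wrist_force": force on the tool from outside, world axes, zero at the start; "torque": the same for the moment, N m; "width": opening from 0.0 (shut) to 1.0 (fully open).
Only numpy, scipy, OpenCV 4.12 (cv2) and the standard library are available. Lean on these libraries where they do the work, as an engineer would, in place of code of your own. Each camera call takes 0.05 s, during which the arm holds its last target. There are 200 camera calls.

## Working session

There is one attempt and no reset: what is moved stays moved. The work goes in short steps, Python scripts to look and compute and a tool call to move; the robot and the scene stay as the last step left them, time stands still between calls to the robot, and variables do not carry over. Pictures are saved under pics/ and viewed, about 8 in all and at most 12, crops included, and the job is handed in when it is done.

Besides the shell and the picture viewer there is one more tool, called after "Request:" by a JSON object that holds its "api" and its "payload". jog_arm: Moves the arm, as the interface text tells. Its arguments: {"type":"object","properties":{"increments":{"type":"array"},"force":{"type":"number"}},"required":["increments"]}

```bash
mkdir -p pics; ls
python3 - <<'E'
from workcell import readout, read_camera, bot, spotter
import cv2,numpy as np
a=read_camera("scene");b=read_camera("top")
for n,p in (("scene",a),("top",b)):
    cv2.imwrite(f"pics/{n}1.png",p["img"]); print(n,p["fx"],p["cx"],p["cy"],p["distortion"]); print(np.round(p["world_from_camera"],3))
    for t in ["analyser","port","cartridge","flap","flap_hinge","flap_edge","rack","pad"]:
        r=spotter.spot_point(p,t); print(t,[(round(x["p"],2),np.round(x["location"],1).tolist()) for x in r[:3]])
print(readout.read_state())
E
```

```text
pics
scene 588.5525988280607 310.16305060371207 238.72867715187462 [-0.09702931  0.          0.          0.          0.        ]
[[ 0.287  0.818 -0.498  1.22 ]
 [ 0.958 -0.249  0.142 -0.178]
 [-0.008 -0.518 -0.855  1.344]
 [ 0.     0.     0.     1.   ]]
analyser []
port [(0.95, [360.3, 254.5])]
cartridge [(0.7, [460.9, 254.6]), (0.67, [395.1, 165.2]), (0.66, [328.9, 188.6])]Traceback (most recent call last):
  File "<stdin>", line 7, in <module>
ValueError: it knows: analyser, bottle, canister, carton, cartridge, flap_edge, flap_hinge, meter, pad, port, rack, spent, strip_box
```

```bash
cat > h.py <<'E'
from workcell import readout, read_camera, bot, spotter
import cv2,numpy as np
from scipy.spatial.transform import Rotation as R
def cloud(p):
    K=np.array([[p["fx"],0,p["cx"]],[0,p["fy"],p["cy"]],[0,0,1.]])
    v,u=np.mgrid[0:480,0:640]
    xy=cv2.undistortPoints(np.stack([u,v],-1).reshape(-1,1,2).astype(np.float64),K,np.array(p["distortion"])).reshape(480,640,2)
    z=p["range_z"].astype(float)
    P=np.concatenate([xy*z[...,None],z[...,None]],-1)
    W=p["world_from_camera"]
    P=P@W[:3,:3].T+W[:3,3]; P[z==0]=np.nan
    return P
E
python3 - <<'E'
from h import *
a=read_camera("scene");b=read_camera("top")
for n,p in (("scene",a),("top",b)):
    cv2.imwrite(f"pics/{n}1.png",p["img"]); C=cloud(p); np.save(n+"1.npy",C)
    for t in ["analyser","port","cartridge","flap_hinge","flap_edge","rack","pad","spent"]:
        r=spotter.spot_point(p,t); print(n,t,[(round(x["p"],2),np.round(x["location"]).tolist(),np.round(C[int(x["location"][1]),int(x["location"][0])],3).tolist()) for x in r[:3]])
print(np.round(b["world_from_camera"],3))
print(readout.read_state())
cv2.imwrite("pics/both1.png",cv2.resize(np.vstack([a["img"],b["img"]]),None,fx=.625,fy=.625))
E
```

```text
scene analyser []
scene port [(0.61, [355.0, 259.0], [0.62, 0.098, 0.174])]
scene cartridge [(0.84, [360.0, 266.0], [0.628, 0.108, 0.154]), (0.82, [459.0, 256.0], [0.614, 0.395, 0.025]), (0.81, [395.0, 165.0], [0.283, 0.345, 0.024])]
scene flap_hinge [(0.77, [371.0, 262.0], [0.623, 0.14, 0.143])]
scene flap_edge [(0.67, [359.0, 230.0], [0.573, 0.123, 0.216])]
scene rack [(0.8, [201.0, 292.0], [0.523, -0.265, 0.034])]
scene pad [(0.67, [167.0, 299.0], [0.506, -0.35, 0.011]), (0.4, [356.0, 256.0], [0.613, 0.104, 0.178])]
scene spent [(0.92, [201.0, 284.0], [0.52, -0.258, 0.069]), (0.78, [232.0, 288.0], [0.54, -0.189, 0.04]), (0.64, [360.0, 228.0], [0.444, 0.182, 0.0])]
top analyser [(0.62, [252.0, 186.0], [0.603, 0.137, 0.171])]
top port [(0.8, [264.0, 208.0], [0.561, 0.114, 0.139])]
top cartridge [(0.92, [149.0, 192.0], [0.613, 0.397, 0.025]), (0.86, [168.0, 335.0], [0.27, 0.355, -0.0]), (0.61, [253.0, 324.0], [0.298, 0.151, 0.003])]
top flap_hinge [(0.55, [250.0, 180.0], [0.62, 0.142, 0.147])]
top flap_edge [(0.89, [252.0, 199.0], [0.57, 0.131, 0.218])]
top rack [(0.82, [425.0, 235.0
[... 285 characters left out ...]
0.     0.     0.     1.   ]]
{'time': 1.15, 'q': array([-1.29088235e+00,  2.63891152e-01,  1.60400027e+00, -1.95999851e-05,
        1.27369337e+00, -3.69278589e-02]), 'joint_vel': array([ 1.63161911e-03, -1.81979746e-05,  2.04005896e-03,  8.04392827e-04,
        1.55858642e-03,  2.02819373e-04]), 'joint_torque': array([ 1.79274317e-03, -5.15080369e+01, -3.67726314e+01, -1.02474414e-04,
        1.04802384e-03,  3.55387954e-06]), 'tool_pos': array([ 0.21028078, -0.6414071 ,  0.20768554]), 'tcp_rot': array([-1.34261512,  0.97270503, -0.97269615]), 'wrist_force': array([-0.46025389, -0.18433955,  1.20201033]), 'torque': array([-0.00548874, -0.01040081,  0.0213237 ]), 'width': 0.9982518205078706}
```

View pics/scene1.png

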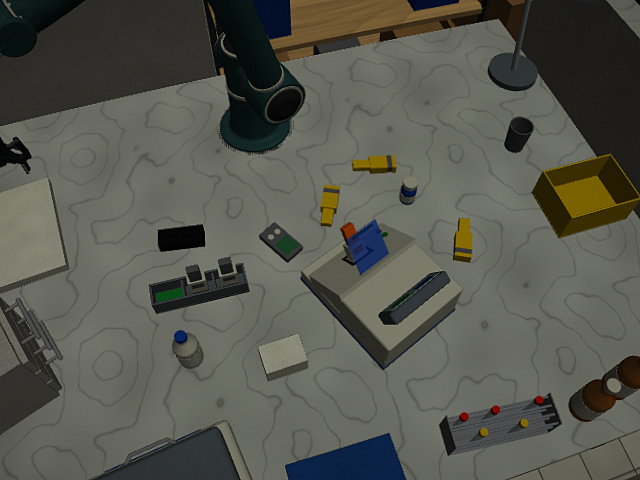

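View pics/top1.png

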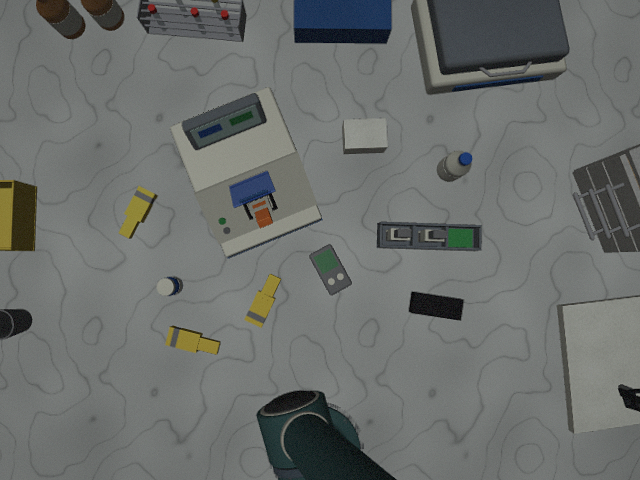

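The scene shows the analyser with the orange handle at about (348,230) and the blue flap at (368,245). The rack is at (200,288), with its green floor at the left end (170,296). In the top view the handle is at (263,215), the flap at (252,188) and the pad at (461,237), the -y end of the rack. The yellow pieces are decoys lying on the bench.

```bash
cat > fit.py <<'E'
from h import *
from scipy.optimize import least_squares
b=read_camera("top"); w=read_camera("wrist")
C=cloud(b); S=np.load("scene1.npy")
def model(p,X):
    c,s=np.cos(p[2]),np.sin(p[2]); d=X[:,:2]-p[:2]
    x=d[:,0]*c+d[:,1]*s; y=-d[:,0]*s+d[:,1]*c
    return x,y
def cost(p,X):
    x,y=model(p,X)
    z=np.where(x<-11.5e-3,.1+(x+.06)*.57735,np.where(x<.09,.128,.195))
    z=np.where((abs(x)>.155)|(abs(y)>.12),0,z)
    return np.clip(abs(X[:,2]-z),0,.02)
X=np.vstack([A.reshape(-1,3) for A in (C,S)]); X=X[~np.isnan(X).any(1)]
X=X[(X[:,0]>.4)&(X[:,0]<.88)&(X[:,1]>-.05)&(X[:,1]<.34)]
from scipy.optimize import minimize
best=min((minimize(lambda p:cost(p,X).mean()*1e3,[.65+dx,.14,a],method="Nelder-Mead",options=dict(initial_simplex=[[.65+dx,.14,a],[.68+dx,.14,a],[.65+dx,.17,a],[.65+dx,.14,a+.15]])) for a in (.3,.45) for dx in (-.02,.02)),key=lambda r:r.fun)
p=best.x; print("analyser",p,np.degrees(p[2]),best.fun)
c,s=np.cos(p[2]),np.sin(p[2])
T=np.eye(4);T[:3,:3]=[[c,-s,0],[s,c,0],[0,0,1]];T[:2,3]=p[:2]
np.save("T.npy",T)
print("port",(T@[-.06,0,.1,1])[:3],"hinge",(T@[-.0063,0,.131,1])[:3])
# orange / blue / green
for n,img,P in (("top",b["img"],C),("scene",cv2.imread("pics/scene1.png"),S)):
    hsv=cv2.cvtColor(img,cv2.COLOR_BGR2HSV)
    x0=P[...,0]; y0=P[...,1]
    for nm,lo,hi,reg in (("orange",(4,120,90),(16,255,255),(.4,.75,0,.25)),("blue",(105,120,40),(125,255,255),(.4,.75,0,.25)),("green",(45,80,40),(80,255,255),(.4,.6,-.45,-.25))):
        m=(cv2.inRange(hsv,lo,hi)>0)&(x0>reg[0])&(x0<reg[1])&(y0>reg[2])&(y0<reg[3])
        Q=P[m]
        if len(Q)<5: print(n,nm,len(Q));continue
        L=(np.c_[Q,np.ones(len(Q))]@np.linalg.inv(T).T)[:,:3] if nm!="green" else Q
        print(n,nm,len(Q),"mean",L.mean(0).round(4),"min",np.percentile(L,3,0).round(4),"max",np.percentile(L,97,0).round(4))
        if nm=="blue":
            d=L-[-.0063,0,.131]; u=d@[.866,0,.5]; h=d@[-.5,0,.866]; print("  flap angle ",np.median(np.arctan2(h,-u)[h>.03]))
        if nm=="green": print(cv2.minAreaRect((Q[:,:2]*1000).astype(np.float32)))
    r=(P[...,2]>.042)&(P[...,2]<.056)&(x0>.44)&(x0<.6)&(y0>-.42)&(y0<-.08)
    print("rack",cv2.minAreaRect((P[r][:,:2]*1000).astype(np.float32)))
st=readout.read_state(); Rt=R.from_rotvec(st["tcp_rot"]).as_matrix(); W=w["world_from_camera"]
print("tool axes\n",Rt.round(3)); print("cam in tool",(Rt.T@(W[:3,3]-st["tool_pos"])).round(3)); print((Rt.T@W[:3,:3]).round(3))
E
python3 fit.py
```

```text
analyser [0.63376563 0.1523543  0.38927004] 22.303530271490228 6.627027170328123
port [0.57825445 0.12958351 0.1       ] hinge [0.62793695 0.14996337 0.131     ]
top orange 274 mean [-0.098  -0.0012  0.1594] min [-0.1199 -0.0147  0.12  ] max [-0.0659  0.0121  0.1797]
top blue 1067 mean [-0.0202  0.0032  0.1811] min [-0.068  -0.0422  0.1415] max [0.1091 0.0481 0.2182]
  flap angle  1.4849629252111969
top green 453 mean [ 0.5057 -0.3484  0.0089] min [ 0.4853 -0.3767  0.0046] max [ 0.5265 -0.3193  0.0129]
((505.6743469238281, -348.5361022949219), (62.64430236816406, 44.57174301147461), 87.05314636230469)
rack ((507.7557067871094, -266.9796447753906), (241.0564727783203, 60.59813690185547), 88.21121978759766)
scene orange 143 mean [-0.1041 -0.0005  0.1702] min [-0.1189 -0.0143  0.1587] max [-0.0929  0.0128  0.1801]
scene blue 1299 mean [-0.0362 -0.0035  0.175 ] min [-0.0651 -0.0442  0.1372] max [-0.0097  0.041   0.2165]
  flap angle  1.498114053492261
scene green 245 mean [ 0.4978 -0.3436  0.0101] min [ 0.4837 -0.3743  0.003 ] max [ 0.5198 -0.3126  0.0423]
((507.39306640625, -342.1553955078125), (71.06158447265625, 52.46971893310547), 86.73452758789062)
rack ((510.15606689453125, -265.34320068359375), (240.8668975830078, 65.19893646240234), 88.1655502319336)
tool axes
 [[ 0.312  0.     0.95 ]
 [-0.95   0.     0.312]
 [-0.    -1.     0.   ]]
cam in tool [-0.001 -0.166  0.084]
[[ 1.     0.002 -0.001]
 [ 0.001 -0.327  0.945]
 [ 0.001 -0.945 -0.327]]
```

```bash
cat >> h.py <<'E'
T=np.load("T.npy"); Ra=T[:3,:3]
n=Ra@[-.5,0,.8660254]; u=Ra@[.8660254,0,.5]; ay=Ra[:,1]; port=(T@[-.06,0,.1,1])[:3]
def frame(x,y): return np.c_[x,y,np.cross(x,y)]
RG=frame(-ay,-n)
def go(pos,Rm=None,msg=""):
    st=readout.read_state(); Rt=R.from_rotvec(st["tcp_rot"]).as_matrix()
    print(msg,"t",round(st["time"],2),"shift",(Rt.T@(np.array(pos)-st["tool_pos"])).round(4),"turn",(R.from_matrix(Rt.T@Rm).as_rotvec().round(4) if Rm is not None else None),"F",st["wrist_force"].round(1),"w",round(st["width"],3))
E
python3 -c "
from h import *
go(port+.168*n,RG)
print(port+.168*n, RG.round(3))"
```

```text
t 1.25 shift [-0.6119 -0.0378  0.5061] turn [ 0.5234 -0.0708  0.019 ] F [0.3 0.5 0.2] w 0.998
[0.50053879 0.09770441 0.24549227] [[ 0.38   0.463  0.801]
 [-0.925  0.19   0.329]
 [-0.    -0.866  0.5  ]]
```

Request:
{"api": "jog_arm", "payload": {"increments": [[-0.038, -0.005, 0.032, 0, 0, 0, 1], [-0.038, -0.005, 0.032, 0, 0, 0, 1], [-0.038, -0.005, 0.032, 0, 0, 0, 1], [-0.038, -0.005, 0.032, 0, 0, 0, 1], [-0.038, -0.005, 0.032, 0, 0, 0, 1], [-0.038, -0.005, 0.032, 0, 0, 0, 1], [-0.038, -0.005, 0.032, 0, 0, 0, 1], [-0.038, -0.005, 0.032, 0, 0, 0, 1], [-0.038, -0.005, 0.032, 0, 0, 0, 1], [-0.038, -0.005, 0.032, 0, 0, 0, 1]]}}

```text
time: 2.5
tool_pos: [0.4008, -0.1705, 0.2595]
tcp_rot: [-1.339, 0.974, -0.983]
wrist_force: [0.1, -0.0, 0.3]
width: 1.003
```

```bash
python3 -c "
from h import *
go(port+.168*n,RG)"
```

```text
t 2.5 shift [-0.2253  0.0139  0.1765] turn [ 0.5192 -0.0773  0.0252] F [ 0.1 -0.   0.3] w 1.003
```

Request:
{"api": "jog_arm", "payload": {"increments": [[-0.038, 0, 0.03, 0, 0, 0, 1], [-0.038, 0, 0.03, 0, 0, 0, 1], [-0.038, 0, 0.03, 0, 0, 0, 1], [-0.038, 0, 0.03, 0, 0, 0, 1], [-0.038, 0.0, 0.03, 0, 0, 0, 1], [-0.03, 0.007, 0.02, 0, 0, 0, 1], [0, 0, 0, 0.14, -0.02, 0.006, 1], [0, 0, 0, 0.14, -0.02, 0.006, 1], [0, 0, 0, 0.14, -0.02, 0.006, 1], [0, 0, 0, 0.12, -0.02, 0.006, 1]]}}

```text
time: 3.75
tool_pos: [0.5025, 0.1059, 0.2545]
tcp_rot: [-0.891, 0.578, -1.067]
wrist_force: [-0.9, -0.1, -0.2]
width: 1.0
```

```bash
cat > look.py <<'E'
from h import *
go(port+.168*n,RG)
w=read_camera("wrist"); C=cloud(w); cv2.imwrite("pics/w1.png",w["img"])
hsv=cv2.cvtColor(w["img"],cv2.COLOR_BGR2HSV)
m=(cv2.inRange(hsv,(4,120,80),(16,255,255))>0)&~np.isnan(C[...,0])
Q=C[m]; L=np.c_[(Q-port)@ay,(Q-port)@u,(Q-port)@n]
k=(abs(L[:,0])<.04)&(abs(L[:,1])<.04); L=L[k]
print(len(L),"y,u,h all",np.percentile(L,[2,50,98],0).round(4))
t=L[L[:,2]>.08]; print("top",len(t),t.mean(0).round(4),np.percentile(t,[2,98],0).round(4))
print(spotter.spot_point(w,"port")[:1],spotter.spot_point(w,"cartridge")[:2])
E
python3 look.py
```

```text
t 3.75 shift [ 0.0067  0.005  -0.009 ] turn [-0.0405  0.0171  0.    ] F [-0.9 -0.1 -0.2] w 1.0
2022 y,u,h all [[-0.0131 -0.0171  0.0211]
 [ 0.0003 -0.0019  0.0899]
 [ 0.0141  0.0048  0.0935]]
top 1245 [ 0.0003 -0.0078  0.0909] [[-0.0132 -0.0174  0.0808]
 [ 0.0141 -0.0012  0.0936]]
[{'location': [330.6, 156.9], 'p': 0.52}] [{'location': [122.4, 124.4], 'p': 0.89}, {'location': [330.7, 219.5], 'p': 0.74}]
```

View pics/w1.png

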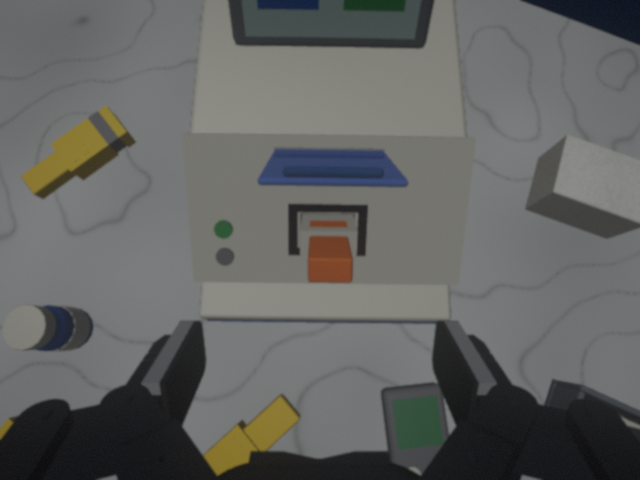

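The wrist view shows the orange handle at about (330,258), centred between the jaws. The flap is at (333,168), and its edge is clear of the handle. I'll check the cartridge's tilt and the panel plane from the same view, then go in.

```bash
cat > look2.py <<'E'
from h import *
w=read_camera("wrist"); C=cloud(w)
D=C-port; Y,U,H=D@ay,D@u,D@n
hsv=cv2.cvtColor(w["img"],cv2.COLOR_BGR2HSV)
m=(cv2.inRange(hsv,(4,120,80),(16,255,255))>0)&(abs(Y)<.012)
for a in (.045,.055,.065,.075,.085):
    k=m&(abs(H-a)<.005)
    if k.sum()>5: print("face h",a,"u",np.median(U[k]).round(4),k.sum())
k=m&(H>.085)&(U<-.003); print("top plane h",np.median(H[k]).round(4), "u range",np.percentile(U[k],[1,99]).round(4))
for s in (-1,1):
  for uu in (-.05,-.02,.01,.04):
    k=(abs(Y*s-.07)<.02)&(abs(U-uu)<.012)&(abs(H)<.02); print("panel y",s,"u",uu,"h",np.nanmedian(H[k]).round(4))
# dark slot extent on the panel
g=w["img"].max(2)
k=(g<60)&(abs(H)<.02)&(abs(Y)<.05)&(abs(U)<.03)
print("dark slot y",np.percentile(Y[k],[1,99]).round(4),"u",np.percentile(U[k],[1,99]).round(4),k.sum())
# analyser outline: panel sides and crease to flat top
k=(abs(H)<.006)&(abs(U)<.04); print("panel sides y",np.percentile(Y[k],[.3,99.7]).round(4))
# flap
L=(C-T[:3,3])@Ra
k=(hsv[...,0]>105)&(hsv[...,0]<125)&(hsv[...,1]>120)&(abs(Y)<.05)&(U>.02)&(U<.09)&(H>.02)&(H<.12)
print("flap n",k.sum(),"U,H",np.percentile(U[k],[3,50,97]).round(4),np.percentile(H[k],[3,50,97]).round(4),"ang",np.median(np.arctan2(H[k],.062-U[k])).round(3))
go(port+.168*n-.007*u,RG)
E
python3 look2.py
```

```text
face h 0.045 u -0.0005 47
face h 0.055 u -0.0005 138
face h 0.065 u -0.0008 153
face h 0.075 u -0.0012 170
face h 0.085 u -0.0016 187
top plane h 0.0924 u range [-0.0176 -0.0031]
panel y -1 u -0.05 h 0.0038
panel y -1 u -0.02 h 0.0039
panel y -1 u 0.01 h 0.0039
panel y -1 u 0.04 h 0.0039
panel y 1 u -0.05 h 0.0043
panel y 1 u -0.02 h 0.0045
panel y 1 u 0.01 h 0.0044
panel y 1 u 0.04 h 0.0043
dark slot y [-0.0323  0.0334] u [-0.0277  0.0157] 1158
panel sides y [-0.1185  0.1197]
flap n 2054 U,H [0.0503 0.0568 0.0605] [0.023  0.1026 0.1049] ang 1.491
 t 3.95 shift [ 0.0061  0.0048 -0.0156] turn [-0.0348  0.0143  0.0004] F [-0.7 -0.2 -0.5] w 0.999
```

```bash
python3 -c "
import numpy as np
T=np.load('T.npy'); T[:3,3]+=T[:3,:3]@[-.008,.0005,0]; np.save('T.npy',T)"
python3 -c "
from h import *
print(port); go(port+.059*n-.0027*u,RG)"
```

```text
[0.5706632 0.12701   0.1      ]
 t 3.95 shift [ 0.0055  0.1096 -0.0219] turn [-0.0348  0.0143  0.0004] F [-0.7 -0.2 -0.5] w 0.999
```

Request:
{"api": "jog_arm", "payload": {"increments": [[0.0055, 0, -0.018, -0.035, 0.014, 0, 1], [0, 0, 0, 0, 0, 0, 1]]}}

```text
time: 4.2
tool_pos: [0.492, 0.0938, 0.2467]
tcp_rot: [-0.921, 0.617, -1.067]
wrist_force: [0.2, -0.6, -0.4]
width: 1.001
```

```bash
python3 -c "
from h import *
go(port+.059*n-.0027*u,RG)"
```

```text
t 4.2 shift [-0.001   0.1108 -0.0019] turn [0.0025 0.0004 0.0009] F [ 0.2 -0.6 -0.4] w 1.001
```

Request:
{"api": "jog_arm", "payload": {"increments": [[0, 0.028, -0.001, 0, 0, 0, 1], [0, 0.028, -0.001, 0, 0, 0, 1], [0, 0.028, 0, 0, 0, 0, 1], [0, 0.02, 0, 0, 0, 0, 1], [0, 0.006, 0, 0, 0, 0, 1], [0, 0, 0, 0, 0, 0, 1]]}}

```text
time: 4.95
tool_pos: [0.5494, 0.1152, 0.1527]
tcp_rot: [-0.92, 0.614, -1.068]
wrist_force: [-0.1, 0.1, -0.3]
width: 1.004
```

```bash
python3 -c "
from h import *
go(port+.059*n-.0027*u,RG)
w=read_camera('wrist'); cv2.imwrite('pics/w2.png',w['img'])"
```

```text
t 4.95 shift [-0.0029 -0.0013 -0.0081] turn [-0.      0.0012  0.0021] F [-0.1  0.1 -0.3] w 1.004
```

View pics/w2.png

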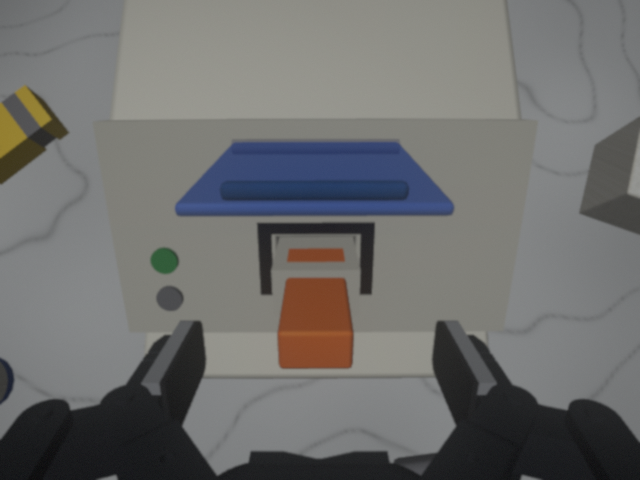

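The handle (316,325) sits between the jaws (tips at 190 and 450), and the flap edge at row 208 is clear. I'll correct the 8 mm sideways drift and close.

Request:
{"api": "jog_arm", "payload": {"increments": [[-0.003, -0.001, -0.008, 0, 0, 0, 1], [0, 0, 0, 0, 0, 0, 1], [0, 0, 0, 0, 0, 0, 0.5], [0, 0, 0, 0, 0, 0, 0.2], [0, 0, 0, 0, 0, 0, 0.0], [0, 0, 0, 0, 0, 0, 0.0], [0, 0, 0, 0, 0, 0, 0.0], [0, 0, 0, 0, 0, 0, 0.0]], "force": 80}}

```text
time: 6.0
tool_pos: [0.5426, 0.1147, 0.1541]
tcp_rot: [-0.915, 0.609, -1.071]
wrist_force: [-1.6, -0.5, 1.5]
width: 0.293
```

```bash
python3 -c "
from h import *
go(port+.059*n-.0027*u,RG)"
```

```text
t 6.0 shift [-0.0007  0.0031 -0.0032] turn [-0.0069  0.0017  0.0046] F [-1.6 -0.5  1.5] w 0.293
```

Request:
{"api": "jog_arm", "payload": {"increments": [[0, 0, 0, 0, 0, 0, 0], [0, -0.01, 0, 0, 0, 0, 0], [0, -0.012, 0, 0, 0, 0, 0], [0, -0.012, 0, 0, 0, 0, 0], [0, -0.012, 0, 0, 0, 0, 0]]}}

```text
time: 6.62
tool_pos: [0.5174, 0.1059, 0.1903]
tcp_rot: [-0.92, 0.615, -1.068]
wrist_force: [0.5, -0.3, -1.9]
width: 0.289
```

```bash
python3 -c "
from h import *
go(port+.105*n-.0027*u,RG)
w=read_camera('wrist'); cv2.imwrite('pics/w3.png',w['img'])"
```

```text
t 6.62 shift [0.0007 0.0019 0.0018] turn [0.0012 0.0008 0.002 ] F [ 0.5 -0.3 -1.9] w 0.289
```

View pics/w3.png

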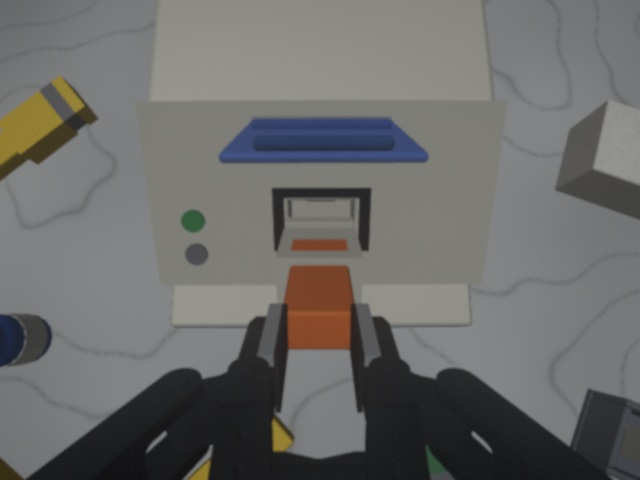

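The cartridge is out by about 45 mm: the empty slot shows at (322,210) and the handle is held at (320,310). I'll keep pulling straight out, then lift.

Request:
{"api": "jog_arm", "payload": {"increments": [[0, -0.02, 0, 0, 0, 0, 0], [0, -0.025, 0, 0, 0, 0, 0], [0, -0.03, 0, 0, 0, 0, 0], [0, -0.03, 0, 0, 0, 0, 0], [0, -0.02, 0, 0, 0, 0, 0], [0, 0, 0, 0, 0, 0, 0], [0, 0, 0, 0, 0, 0, 0]]}}

```text
time: 7.55
tool_pos: [0.4557, 0.0811, 0.3039]
tcp_rot: [-0.92, 0.613, -1.069]
wrist_force: [0.1, 0.7, -1.8]
width: 0.29
```

```bash
cat >> h.py <<'E'
ry=np.array([np.cos(np.radians(88.2)),np.sin(np.radians(88.2)),0])
RP=frame(-ry,np.array([0,0,-1.])); pad=np.array([.5055,-.3465,.006])
E
python3 -c "
from h import *
st=readout.read_state(); print('pulled to h',(st['tool_pos']-port)@n)
go(pad+[0,0,.27],RP)"
```

```text
pulled to h 0.23844453597153403
 t 7.55 shift [ 0.4144 -0.0325 -0.1152] turn [-0.5167  0.4115 -0.1063] F [ 0.1  0.7 -1.8] w 0.29
```

Request:
{"api": "jog_arm", "payload": {"increments": [[0, 0, 0, -0.13, 0.103, -0.027, 0], [0, 0, 0, -0.13, 0.103, -0.027, 0], [0, 0, 0, -0.13, 0.103, -0.027, 0], [0, 0, 0, -0.127, 0.103, -0.026, 0], [0, 0, 0, 0, 0, 0, 0]]}}

```text
time: 8.18
tool_pos: [0.4538, 0.0818, 0.2954]
tcp_rot: [-1.211, 1.258, -1.235]
wrist_force: [-0.3, -0.1, -0.7]
width: 0.288
```

```bash
python3 -c "
from h import *
go(pad+[0,0,.27],RP)"
```

```text
t 8.18 shift [0.4255 0.0207 0.0713] turn [ 0.0249 -0.0134  0.007 ] F [-0.3 -0.1 -0.7] w 0.288
```

Request:
{"api": "jog_arm", "payload": {"increments": [[0.042, 0.001, 0.007, 0.003, -0.001, 0, 0], [0.043, 0.001, 0.007, 0.003, -0.001, 0, 0], [0.043, 0.001, 0.007, 0.003, -0.001, 0, 0], [0.043, 0.001, 0.007, 0.003, -0.001, 0, 0], [0.043, 0.001, 0.007, 0.003, -0.001, 0, 0], [0.043, 0.001, 0.007, 0.003, -0.001, 0, 0], [0.043, 0.001, 0.007, 0.003, -0.001, 0, 0], [0.043, 0.001, 0.007, 0.003, -0.001, 0, 0], [0.043, 0.001, 0.007, 0.003, -0.001, 0, 0], [0.035, 0, 0.007, 0, 0, 0, 0]]}}

```text
time: 9.43
tool_pos: [0.5067, -0.3478, 0.2797]
tcp_rot: [-1.198, 1.206, -1.228]
wrist_force: [-0.2, 0.2, -0.1]
width: 0.289
```

```bash
cat > look3.py <<'E'
from h import *
go(pad+[0,0,.27],RP)
w=read_camera("wrist"); t=read_camera("top"); 
def crop(img): return cv2.resize(img,None,fx=1,fy=1)
cv2.imwrite("pics/w4.png",cv2.resize(np.hstack([w["img"],t["img"]]),None,fx=.625,fy=.625))
C=cloud(w); hsv=cv2.cvtColor(w["img"],cv2.COLOR_BGR2HSV)
m=(cv2.inRange(hsv,(45,80,40),(80,255,255))>0)&(abs(C[...,2]-.009)<.01)
Q=C[m]; print("green",len(Q),cv2.minAreaRect((Q[:,:2]*1000).astype(np.float32)),np.median(Q[:,2]))
k=(abs(C[...,2]-.05)<.004)&(abs(C[...,0]-.506)<.06)&(C[...,1]<-.1)
print("rim",k.sum(),cv2.minAreaRect((C[k][:,:2]*1000).astype(np.float32)))
st=readout.read_state(); Rt=R.from_rotvec(st["tcp_rot"]).as_matrix()
# held cartridge in the tool frame: points near the jaws' axis, beyond the fingertips
L=(C-st["tool_pos"])@Rt
k=(abs(L[...,0])<.03)&(abs(L[...,2])<.04)&(L[...,1]>.025)&(L[...,1]<.11)
for a in (.03,.05,.07,.085):
    q=k&(abs(L[...,1]-a)<.008)
    if q.sum()>10: print("body y",a,"x",np.percentile(L[q][:,0],[2,98]).round(4),"z max/med",np.percentile(L[q][:,2],[50,98]).round(4),q.sum())
print("reach y",np.percentile(L[k][:,1],[95,99]))
E
python3 look3.py
```

```text
t 9.43 shift [-0.0013  0.0037 -0.0013] turn [-0.013   0.0195  0.0049] F [-0.2  0.2 -0.1] w 0.289
green 2156 ((502.9525146484375, -343.0408935546875), (65.91690063476562, 40.04433059692383), 88.79409790039062) 0.009281303568767968
rim 3200 ((515.6505737304688, -407.91650390625), (77.87646484375, 523.7322998046875), 2.9314544200897217)
body y 0.03 x [-0.0236  0.0184] z max/med [0.0108 0.0115] 796
body y 0.05 x [-0.0236  0.0188] z max/med [0.0113 0.0118] 734
body y 0.07 x [-0.0234  0.0185] z max/med [0.0117 0.012 ] 325
body y 0.085 x [-0.0234  0.0188] z max/med [0.0109 0.0125] 722
reach y [0.09056002 0.09501449]
```

View pics/w4.png

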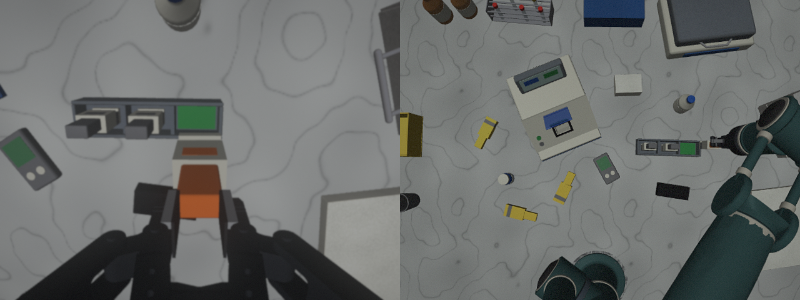

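The wrist view shows the held cartridge just below the green floor at (197,118), with the rack unobstructed. The measured offset between cartridge and pad is within 2 mm. I'll lower it.

Request:
{"api": "jog_arm", "payload": {"increments": [[0, 0, 0, -0.013, 0.02, 0.005, 0], [0, 0.025, 0, 0, 0, 0, 0], [0, 0.025, 0, 0, 0, 0, 0], [0, 0.025, 0, 0, 0, 0, 0], [0, 0.02, 0, 0, 0, 0, 0], [0, 0, 0, 0, 0, 0, 0]]}}

```text
time: 10.28
tool_pos: [0.5057, -0.3437, 0.1817]
tcp_rot: [-1.194, 1.231, -1.233]
wrist_force: [0.0, -0.4, -1.2]
width: 0.291
```

```bash
python3 -c "
from h import *
go([.5065,-.3475,.113],RP)"
```

```text
t 10.28 shift [0.0037 0.0687 0.0009] turn [-0.0011  0.0006  0.0003] F [ 0.  -0.4 -1.2] w 0.291
```

Request:
{"api": "jog_arm", "payload": {"increments": [[0.002, 0.015, 0, 0, 0, 0, 0], [0.002, 0.018, 0, 0, 0, 0, 0], [0, 0.018, 0, 0, 0, 0, 0], [0, 0.013, 0, 0, 0, 0, 0], [0, 0.004, 0, 0, 0, 0, 0], [0, 0, 0, 0, 0, 0, 0]]}}

```text
time: 11.02
tool_pos: [0.5069, -0.3487, 0.1108]
tcp_rot: [-1.193, 1.228, -1.235]
wrist_force: [-0.1, -1.0, -1.8]
width: 0.288
```

```bash
python3 -c "
from h import *
go([.5065,-.3475,.103],RP)"
```

```text
t 11.03 shift [-0.0012  0.0078 -0.0005] turn [-0.0035  0.0008  0.0019] F [-0.1 -1.  -1.8] w 0.288
```

Request:
{"api": "jog_arm", "payload": {"increments": [[0, 0.003, 0, 0, 0, 0, 0], [0, 0.003, 0, 0, 0, 0, 0], [0, 0.002, 0, 0, 0, 0, 0], [0, 0, 0, 0, 0, 0, 0]]}}

```text
time: 11.52
tool_pos: [0.5098, -0.3505, 0.1066]
tcp_rot: [-1.191, 1.222, -1.241]
wrist_force: [-0.8, -1.0, -1.0]
width: 0.288
```

Request:
{"api": "jog_arm", "payload": {"increments": [[0.002, 0.003, -0.002, 0, 0, 0, 0], [0, 0.002, 0, 0, 0, 0, 0], [0, 0.001, 0, 0, 0, 0, 0], [0, 0, 0, 0, 0, 0, 0]]}}

```text
time: 12.02
tool_pos: [0.5119, -0.3523, 0.1063]
tcp_rot: [-1.185, 1.216, -1.246]
wrist_force: [0.7, 1.6, 0.8]
width: 0.288
```

```bash
python3 -c "
from h import *
go([.5065,-.3475,.103],RP)"
```

```text
t 12.03 shift [-0.0047  0.0032 -0.0056] turn [-0.0188 -0.0004  0.0061] F [0.7 1.6 0.8] w 0.288
```

Request:
{"api": "jog_arm", "payload": {"increments": [[-0.004, 0.002, -0.005, -0.018, 0, 0.006, 0], [0, 0.004, 0, 0, 0, 0, 0], [0, 0.003, 0, 0, 0, 0, 0], [0, 0, 0, 0, 0, 0, 0]]}}

```text
time: 12.52
tool_pos: [0.5138, -0.3536, 0.1065]
tcp_rot: [-1.191, 1.216, -1.248]
wrist_force: [-0.0, 0.3, -1.4]
width: 0.288
```

Run:
```python
from h import *
go([.5065,-.3475,.103],RP)
s=read_camera("scene"); w=read_camera("wrist")
C=cloud(w)
st=readout.read_state(); Rt=R.from_rotvec(st["tcp_rot"]).as_matrix()
L=(C-st["tool_pos"])@Rt
k=(abs(L[...,0])<.03)&(abs(L[...,2])<.04)&(L[...,1]>.025)&(L[...,1]<.11)
print("reach y",np.percentile(L[k][:,1],[50,95]),k.sum())
cv2.imwrite("pics/w5.png",np.hstack([cv2.resize(s["img"][220:340,120:280],(480,360),interpolation=cv2.INTER_CUBIC),w["img"][60:420,100:420]]))
```

```text
t 12.53 shift [-0.0059  0.0033 -0.0075] turn [-0.0153 -0.0006  0.0111] F [-0.   0.3 -1.4] w 0.288
reach y [0.06822797 0.10734634] 8526
```

View pics/w5.png

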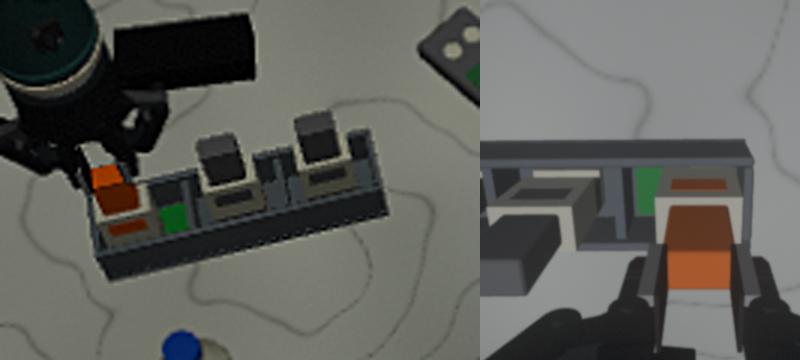

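The scene crop shows the cartridge in the green compartment, near its -y end, with the green strip visible at (175,218). The wrist crop agrees. Whether it is seated is unclear from force, so I'll measure the shoulder height, which should be 84 mm if seated.

```bash
cat > seat.py <<'E'
from h import *
for nm in ("wrist","scene"):
    w=read_camera(nm); C=cloud(w); g=w["img"].astype(int); hsv=cv2.cvtColor(w["img"],cv2.COLOR_BGR2HSV)
    X,Y,Z=C[...,0],C[...,1],C[...,2]
    near=(abs(X-.51)<.03)&(Y<-.31)&(Y>-.385)
    org=(cv2.inRange(hsv,(4,120,60),(16,255,255))>0)
    k=near&(Z>.06)&(Z<.10)&(hsv[...,1]<60)
    h,e=np.histogram(Z[k],bins=np.arange(.06,.1,.002)); print(nm,"shoulder hist",dict(zip(e.round(3).tolist(),h.tolist())))
    if k.sum(): 
        q=k&(abs(Z-.084)<.008); print(" cartridge body XY",np.percentile(C[q][:,:2],[2,98],axis=0).round(4).tolist())
    k=near&org&(Z>.1); 
    if k.sum()>5: print(" orange top z pct",np.percentile(Z[k],[50,90,97]).round(4),k.sum())
    k=(abs(Z-.05)<.012)&(abs(X-.507)<.04)&(Y<-.15)&(Y>-.39); h,e=np.histogram(Z[k],bins=np.arange(.04,.06,.002)); print(" rim",h)
    k=(cv2.inRange(hsv,(45,80,40),(80,255,255))>0)&near; print(" green z",np.nanmedian(Z[k]).round(4) if k.any() else None)
E
python3 seat.py; python3 -c "
from h import *
go([.5065,-.3475,.103],RP); print(readout.read_state()['tool_pos'],readout.read_state()['joint_torque'])"
```

```text
wrist shoulder hist {0.06: 23, 0.062: 31, 0.064: 31, 0.066: 29, 0.068: 32, 0.07: 33, 0.072: 33, 0.074: 90, 0.076: 114, 0.078: 117, 0.08: 131, 0.082: 428, 0.084: 1158, 0.086: 12, 0.088: 2, 0.09: 1, 0.092: 0, 0.094: 2, 0.096: 2, 0.098: 2}
 cartridge body XY [[0.4999, -0.3748], [0.5243, -0.3315]]
 orange top z pct [0.1314 0.1328 0.1333] 4529
 rim [ 888 1576 1116  958 3260 2764  312  368  365]
 green z 0.0093
scene shoulder hist {0.06: 4, 0.062: 2, 0.064: 3, 0.066: 1, 0.068: 6, 0.07: 3, 0.072: 5, 0.074: 6, 0.076: 9, 0.078: 11, 0.08: 23, 0.082: 18, 0.084: 18, 0.086: 11, 0.088: 4, 0.09: 1, 0.092: 0, 0.094: 0, 0.096: 0, 0.098: 0}
 cartridge body XY [[0.5008, -0.3747], [0.5275, -0.3301]]
 orange top z pct [0.1243 0.1338 0.1354] 138
 rim [ 90 102 126 126 132 129  63  27  23]
 green z 0.0093
 t 12.72 shift [-0.0062  0.0032 -0.0076] turn [-0.0156 -0.0007  0.0114] F [ 0.2 -0.8  5.3] w 0.295
[ 0.51381337 -0.35391858  0.10634828] [ 4.15353556e-03 -4.43810534e+01 -3.16075838e+01 -6.39638677e-02
 -1.15283208e-01 -1.75266763e-03]
```

Shoulder at 84–85 mm, handle top at 132 mm and 5 N upward force all say it is seated, about 10 mm from the pad's centre. Releasing to half opening, because of the neighbouring cartridge.

Request:
{"api": "jog_arm", "payload": {"increments": [[0, 0, 0, 0, 0, 0, 0.35], [0, 0, 0, 0, 0, 0, 0.45], [0, 0, 0, 0, 0, 0, 0.55], [0, 0, 0, 0, 0, 0, 0.6], [0, -0.003, 0, 0, 0, 0, 0.6], [0, -0.015, -0.001, 0, 0, 0, 0.6], [0, -0.03, -0.001, 0, 0, 0, 0.6], [0, -0.04, 0, 0, 0, 0, 0.6], [0, -0.04, 0, 0, 0, 0, 0.6], [0, -0.04, 0, 0, 0, 0, 0.6]]}}

```text
time: 13.98
tool_pos: [0.5058, -0.3501, 0.2762]
tcp_rot: [-1.194, 1.225, -1.241]
wrist_force: [0.6, -0.6, -0.3]
width: 0.602
```

```bash
python3 seat.py
python3 - <<'E'
from h import *
w=read_camera("wrist"); cv2.imwrite("pics/w6.png",w["img"])
# waypoint: behind the flap, tips at 62 mm above the panel, hinge at u=.062
go(port+.30*n+.11*u,RG)
E
```

```text
wrist shoulder hist {0.06: 0, 0.062: 9, 0.064: 6, 0.066: 0, 0.068: 11, 0.07: 5, 0.072: 0, 0.074: 38, 0.076: 10, 0.078: 9, 0.08: 38, 0.082: 207, 0.084: 327, 0.086: 9, 0.088: 0, 0.09: 1, 0.092: 1, 0.094: 0, 0.096: 0, 0.098: 1}
 cartridge body XY [[0.5013, -0.376], [0.5268, -0.3324]]
 orange top z pct [0.1319 0.133  0.1334] 1019
 rim [ 252  571  442  291 1537 1391   83   68   81]
 green z 0.0093
scene shoulder hist {0.06: 4, 0.062: 1, 0.064: 5, 0.066: 3, 0.068: 3, 0.07: 4, 0.072: 3, 0.074: 7, 0.076: 3, 0.078: 8, 0.08: 24, 0.082: 27, 0.084: 15, 0.086: 14, 0.088: 2, 0.09: 0, 0.092: 0, 0.094: 0, 0.096: 0, 0.098: 0}
 cartridge body XY [[0.5028, -0.3757], [0.5293, -0.3314]]
 orange top z pct [0.1294 0.1333 0.1353] 166
 rim [ 79  98  90 152 138 110  66  32  28]
 green z 0.009
 t 14.12 shift [-0.4564 -0.1406 -0.0007] turn [ 0.5056 -0.4081  0.1228] F [-0.  -0.4 -1.4] w 0.598
```

View pics/w6.png

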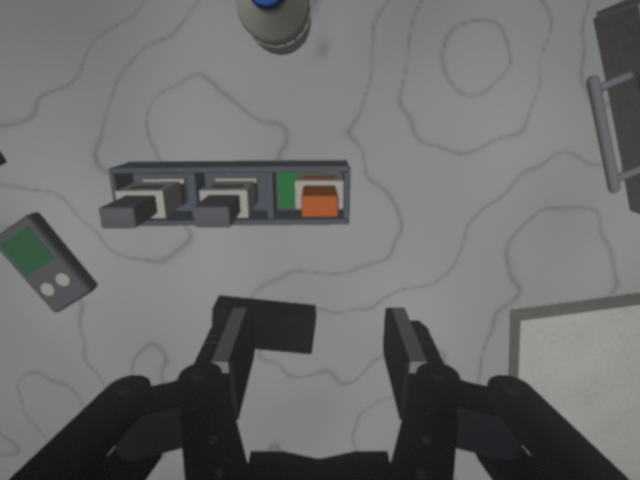

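The cartridge stands upright in the green compartment at (320,200), released, and its neighbours are untouched. Next I go behind the flap with the jaws shut.

Request:
{"api": "jog_arm", "payload": {"increments": [[-0.046, -0.025, 0, 0, 0, 0, 0.6], [-0.046, -0.025, 0, 0, 0, 0, 0.3], [-0.046, -0.025, 0, 0, 0, 0, 0], [-0.046, -0.025, 0, 0, 0, 0, 0], [-0.046, -0.02, 0, 0, 0, 0, 0], [-0.046, -0.01, 0, 0, 0, 0, 0], [-0.046, -0.01, 0, 0, 0, 0, 0], [-0.046, 0, 0, 0, 0, 0, 0], [-0.046, 0, 0, 0, 0, 0, 0], [-0.04, 0, 0, 0, 0, 0, 0]]}}

```text
time: 15.38
tool_pos: [0.5167, 0.1159, 0.4118]
tcp_rot: [-1.195, 1.235, -1.242]
wrist_force: [-0.1, -0.6, 0.3]
width: -0.002
```

Request:
{"api": "jog_arm", "payload": {"increments": [[0, 0, 0, 0.127, -0.102, 0.031, 0], [0, 0, 0, 0.127, -0.102, 0.031, 0], [0, 0, 0, 0.127, -0.102, 0.031, 0], [0, 0, 0, 0.125, -0.102, 0.03, 0], [0, 0, 0, 0, 0, 0, 0]]}}

```text
time: 16.0
tool_pos: [0.5141, 0.1204, 0.4027]
tcp_rot: [-0.923, 0.621, -1.049]
wrist_force: [-0.0, -1.0, 0.1]
width: -0.001
```

```bash
python3 -c "
from h import *
go(port+.25*n+.115*u,RG)"
```

```text
t 16.0 shift [0.016  0.0392 0.0114] turn [ 0.0084  0.0063 -0.0141] F [-0.  -1.   0.1] w -0.001
```

Request:
{"api": "jog_arm", "payload": {"increments": [[0.008, 0, 0.008, 0.008, 0.006, -0.014, 0], [0.008, 0.03, 0.004, 0, 0, 0, 0], [0, 0.04, 0, 0, 0, 0, 0], [0, 0, 0, 0, 0, 0, 0]]}}

```text
time: 16.5
tool_pos: [0.5686, 0.123, 0.3508]
tcp_rot: [-0.917, 0.618, -1.072]
wrist_force: [0.0, 0.5, -0.2]
width: 0.006
```

```bash
cat > look4.py <<'E'
from h import *
go(port+.089*n+.115*u,RG,"behind flap")
def flap(nm):
    w=read_camera(nm); C=cloud(w); hsv=cv2.cvtColor(w["img"],cv2.COLOR_BGR2HSV)
    D=C-port; Y,U,H=D@ay,D@u,D@n
    k=(cv2.inRange(hsv,(105,110,30),(125,255,255))>0)&(abs(Y)<.055)&(U>-.06)&(U<.09)&(H>-.01)&(H<.125)
    print(nm,"flap px",k.sum(),"Y",np.percentile(Y[k],[3,97]).round(3),"U",np.percentile(U[k],[3,50,97]).round(4),"H",np.percentile(H[k],[3,50,97]).round(4)) if k.sum()>5 else print(nm,"none")
    return w
w=flap("wrist"); flap("top"); s=flap("scene")
E
python3 look4.py
```

```text
behind flap t 16.5 shift [-0.0034  0.1299 -0.0075] turn [-0.0002 -0.0043  0.0041] F [ 0.   0.5 -0.2] w 0.006
wrist flap px 5412 Y [-0.04  0.04] U [0.0579 0.0633 0.0681] H [0.0097 0.0639 0.1001]
top flap px 643 Y [-0.044  0.039] U [0.0603 0.0652 0.0689] H [0.0073 0.0428 0.0968]
scene flap px 1278 Y [-0.043  0.04 ] U [0.0589 0.065  0.0713] H [0.0059 0.0531 0.0989]
```

Request:
{"api": "jog_arm", "payload": {"increments": [[-0.003, 0.03, 0, 0, 0, 0, 0], [0, 0.03, -0.001, 0, 0, 0, 0], [0, 0.03, -0.001, 0, 0, 0, 0], [0, 0.03, -0.001, 0, 0, 0, 0], [0, 0.01, 0, 0, 0, 0, 0]]}}

```text
time: 17.27
tool_pos: [0.6362, 0.1502, 0.2576]
tcp_rot: [-0.897, 0.595, -1.085]
wrist_force: [0.1, -0.3, -0.0]
width: -0.003
```

```bash
python3 -c "
from h import *
go(port+.089*n+.075*u,RG)"
```

```text
t 17.27 shift [-0.0035  0.0108 -0.0643] turn [-0.0294 -0.0014  0.0122] F [ 0.1 -0.3 -0. ] w -0.003
```

Request:
{"api": "jog_arm", "payload": {"increments": [[-0.003, 0.004, -0.02, -0.029, 0, 0.012, 0], [0, 0.004, -0.022, 0, 0, 0, 0], [0, 0.003, -0.022, 0, 0, 0, 0]]}}

```text
time: 17.65
tool_pos: [0.5898, 0.1341, 0.2202]
tcp_rot: [-0.915, 0.613, -1.067]
wrist_force: [0.1, -0.1, -0.7]
width: 0.002
```

```bash
python3 -c "
from h import *
go(port+.086*n+.051*u,RG)"
```

```text
t 17.65 shift [-0.0007  0.0078 -0.0268] turn [-0.0042  0.0003  0.0001] F [ 0.1 -0.1 -0.7] w 0.002
```

Request:
{"api": "jog_arm", "payload": {"increments": [[0, 0.004, -0.014, 0, 0, 0, 0], [0, 0.004, -0.014, 0, 0, 0, 0], [0, 0.005, -0.01, 0, 0, 0, 0], [0, 0.005, -0.01, 0, 0, 0, 0]]}}

```text
time: 18.15
tool_pos: [0.5582, 0.1206, 0.1814]
tcp_rot: [-0.912, 0.611, -1.069]
wrist_force: [-0.2, 0.8, -0.3]
width: -0.005
```

```bash
python3 -c "
from h import *
go(port+.061*n+.0145*u,RG)"; python3 look4.py
```

```text
t 18.15 shift [-0.0012  0.0164 -0.0142] turn [-0.0076  0.0004  0.001 ] F [-0.2  0.8 -0.3] w -0.005
behind flap t 18.15 shift [-0.0011 -0.0108  0.0865] turn [-0.0076  0.0004  0.001 ] F [-0.2  0.8 -0.3] w -0.005
wrist flap px 14625 Y [-0.041  0.041] U [0.0568 0.0628 0.068 ] H [0.0116 0.0734 0.1004]
top flap px 920 Y [-0.043  0.039] U [0.0573 0.0641 0.0687] H [0.0075 0.0582 0.1008]
scene flap px 1280 Y [-0.043  0.04 ] U [0.0586 0.0653 0.0709] H [0.0055 0.0528 0.0984]
```

The arm says it has passed the flap, yet the measured flap is unchanged. I'll look.

Run:
```python
from h import *
s=read_camera("scene"); w=read_camera("wrist"); t=read_camera("top")
a=cv2.resize(s["img"][170:350,270:510],(480,360),interpolation=cv2.INTER_CUBIC)
cv2.imwrite("pics/w7.png",np.hstack([a,cv2.resize(w["img"],(320,360))]))
```

```text
(no output)
```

View pics/w7.png

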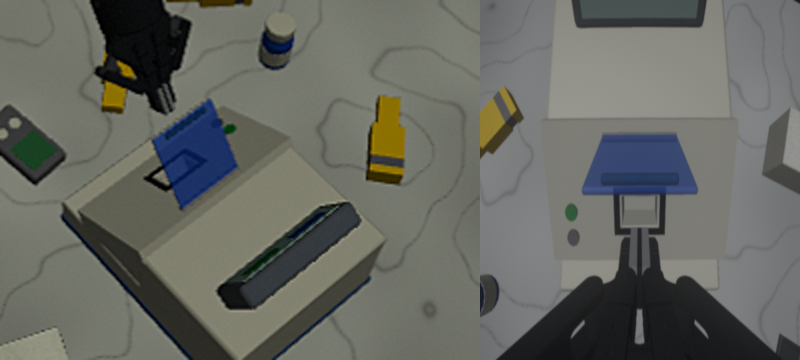

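The fingertips stand in front of (robot side of) the still-open flap at about (165,100) in the scene crop, so they went over its edge. I'll measure where the tips really are in the tool frame.

Run:
```python
from h import *
st=readout.read_state(); Rt=R.from_rotvec(st["tcp_rot"]).as_matrix(); print(bot.finger_overhang)
for nm in ("wrist","scene","top"):
    w=read_camera(nm); C=cloud(w); L=(C-st["tool_pos"])@Rt
    k=(abs(L[...,0])<.03)&(abs(L[...,2])<.03)&(L[...,1]>-.05)&(L[...,1]<.04)
    q=L[k]; print(nm,len(q)); 
    if len(q)<10: continue
    h,e=np.histogram(q[:,1],bins=np.arange(-.05,.041,.01)); print(h)
    t=q[q[:,1]>np.percentile(q[:,1],90)]; print(" tip pts tool x,y,z",np.median(t,0).round(4),"max y",q[:,1].max().round(4), "x",np.percentile(q[:,0],[2,98]).round(4),"z",np.percentile(q[:,2],[2,98]).round(4))
    D=C[k]-port; print(" min h of these",np.percentile(D@n,[1,10]).round(4),"u",np.median(D@u).round(4))
```

```text
0.014
wrist 4108
[1204  917 1857  130    0    0    0    0    0]
 tip pts tool x,y,z [ 0.0037 -0.0204  0.0295] max y -0.018 x [-0.0274  0.0274] z [0.0065 0.0298]
 min h of these [0.0973 0.099 ] u 0.0407
scene 156
[49 47 22 19 12  6  0  1  0]
 tip pts tool x,y,z [-0.0065 -0.001   0.0291] max y 0.0231 x [-0.0255  0.0258] z [-0.0032  0.0298]
 min h of these [0.0721 0.0862] u 0.0405
top 129
[33 21 48 27  0  0  0  0  0]
 tip pts tool x,y,z [ 0.0062 -0.0185  0.0292] max y -0.0173 x [-0.0284  0.0271] z [0.006  0.0299]
 min h of these [0.0959 0.0971] u 0.0552
```

Run:
```python
from h import *
st=readout.read_state(); Rt=R.from_rotvec(st["tcp_rot"]).as_matrix()
w=read_camera("wrist"); C=cloud(w); L=(C-st["tool_pos"])@Rt
hsv=cv2.cvtColor(w["img"],cv2.COLOR_BGR2HSV)
for r in range(280,400,10)[:0] or range(270,440,12):
    row=[]
    for c in (300,312,320,328,340):
        row.append(L[r,c].round(3).tolist())
    print(r,row[1],row[3])
s=read_camera("scene"); C=cloud(s); L=(C-st["tool_pos"])@Rt
k=(abs(L[...,0])<.03)&(abs(L[...,2])<.02)&(L[...,1]>-.06)&(L[...,1]<.04)&(s["img"].max(2)>70)
v,u_=np.nonzero(k); print([(int(a),int(b),L[a,b].round(3).tolist()) for a,b in list(zip(v,u_))[::4]][-14:])
```

```text
270 [-0.006, 0.113, -0.036] [0.006, 0.112, -0.035]
282 [-0.006, 0.109, -0.044] [0.006, 0.109, -0.044]
294 [-0.006, 0.089, -0.044] [0.005, 0.09, -0.044]
306 [-0.004, -0.029, 0.01] [0.002, -0.03, 0.011]
318 [-0.003, -0.04, 0.011] [0.002, -0.04, 0.011]
330 [-0.003, -0.048, 0.011] [0.002, -0.047, 0.011]
342 [-0.003, -0.054, 0.01] [0.002, -0.055, 0.011]
354 [-0.003, -0.06, 0.01] [0.002, -0.061, 0.011]
366 [-0.003, -0.062, 0.007] [0.002, -0.068, 0.012]
378 [-0.003, -0.068, 0.007] [0.002, -0.073, 0.012]
390 [-0.003, -0.07, 0.005] [0.002, -0.076, 0.01]
402 [-0.003, -0.071, 0.001] [0.002, -0.072, 0.003]
414 [-0.003, -0.07, -0.004] [0.002, -0.071, -0.003]
426 [-0.003, -0.068, -0.011] [0.002, -0.071, -0.007]
438 [-0.007, 0.102, -0.188] [0.002, -0.076, -0.008]
[(210, 355, [-0.015, -0.058, 0.007]), (214, 353, [-0.006, -0.053, 0.009]), (216, 350, [0.006, -0.058, 0.016]), (217, 350, [0.003, -0.051, 0.009]), (218, 351, [0.003, -0.049, 0.011]), (219, 355, [-0.005, -0.041, 0.013]), (220, 355, [-0.004, -0.039, 0.012]), (221, 357, [-0.009, -0.032, 0.011]), (222, 357, [-0.009, -0.028, 0.008]), (224, 353, [0.005, -0.034, 0.014]), (227, 353, [0.004, -0.022, 0.007])]
```

The wrist and scene cameras agree that the shut fingertips end about 20 mm behind the reported TCP, not 14 mm ahead of it. So the tips passed over the flap's edge. I'll go back over and come down about 35 mm deeper.

Request:
{"api": "jog_arm", "payload": {"increments": [[0, -0.03, 0, -0.008, 0, 0, 0], [0, -0.03, 0, 0, 0, 0, 0], [0, -0.01, 0.03, 0, 0, 0, 0], [0, 0, 0.035, 0, 0, 0, 0], [0, 0, 0.03, 0, 0, 0, 0], [0, 0, 0, 0, 0, 0, 0]]}}

```text
time: 19.45
tool_pos: [0.6032, 0.1394, 0.2935]
tcp_rot: [-0.919, 0.615, -1.067]
wrist_force: [0.7, -0.5, 0.3]
width: 0.004
```

```bash
python3 -c "
from h import *
go(port+.050*n+.115*u,RG)"
```

```text
t 19.45 shift [-0.001   0.1002 -0.0119] turn [0.0003 0.0005 0.0011] F [ 0.7 -0.5  0.3] w 0.004
```

Request:
{"api": "jog_arm", "payload": {"increments": [[0, 0.025, -0.004, 0, 0, 0, 0], [0, 0.028, -0.004, 0, 0, 0, 0], [0, 0.028, -0.004, 0, 0, 0, 0], [0, 0.018, -0.003, 0, 0, 0, 0], [0, 0, 0, 0, 0, 0, 0]]}}

```text
time: 20.08
tool_pos: [0.6333, 0.1524, 0.1944]
tcp_rot: [-0.924, 0.619, -1.065]
wrist_force: [-0.2, 0.1, -0.5]
width: -0.001
```

```bash
python3 -c "
from h import *
go(port+.050*n+.075*u,RG)
st=readout.read_state(); Rt=R.from_rotvec(st['tcp_rot']).as_matrix()
w=read_camera('wrist'); C=cloud(w); L=(C-st['tool_pos'])@Rt
k=(abs(L[...,0])<.012)&(abs(L[...,2])<.014)&(L[...,1]>-.06)&(L[...,1]<.03)
print('tip y',np.percentile(L[k][:,1],[90,99]))
s=read_camera('scene')
cv2.imwrite('pics/w8.png',np.hstack([cv2.resize(s['img'][170:350,270:510],(480,360),interpolation=cv2.INTER_CUBIC),cv2.resize(w['img'],(320,360))]))
"
```

```text
t 20.07 shift [-0.0003 -0.0018 -0.0307] turn [0.0059 0.0008 0.    ] F [-0.2  0.1 -0.5] w -0.001
tip y [-0.03311855 -0.02855088]
```

View pics/w8.png

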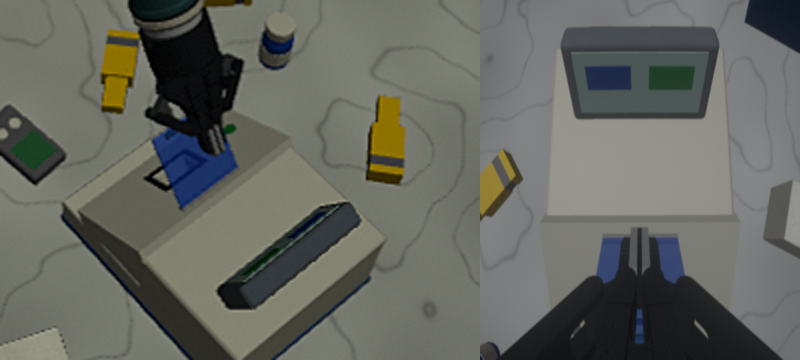

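The shut fingers are now behind the flap, on its +x face: in the scene crop the tip at (215,150) covers the blue, and the flap shows under the fingers in the wrist view. Pushing it over.

Request:
{"api": "jog_arm", "payload": {"increments": [[0, -0.003, -0.016, 0, 0, 0, 0], [0, -0.002, -0.016, 0, 0, 0, 0], [0, 0.002, -0.011, 0, 0, 0, 0], [0, 0.002, -0.011, 0, 0, 0, 0], [0, 0.004, -0.01, 0, 0, 0, 0]]}}

```text
time: 20.8
tool_pos: [0.5834, 0.1305, 0.1658]
tcp_rot: [-0.915, 0.609, -1.07]
wrist_force: [0.5, 0.6, 0.4]
width: -0.003
```

```bash
sed -i 's/^go(.*$/go(port+.025*n+.0145*u,RG,"to 0.6 rad")/' look4.py; python3 look4.py
```

```text
to 0.6 rad t 20.8 shift [-0.0018  0.0252 -0.0299] turn [-0.0061  0.0021  0.0032] F [0.5 0.6 0.4] w -0.003
wrist flap px 24212 Y [-0.042  0.041] U [0.0298 0.0466 0.0655] H [0.009  0.0485 0.0833]
top flap px 1021 Y [-0.044  0.04 ] U [0.0335 0.0507 0.066 ] H [0.0076 0.0373 0.0716]
scene flap px 1300 Y [-0.043  0.04 ] U [0.0245 0.0475 0.0667] H [0.0062 0.0433 0.0889]
```

Request:
{"api": "jog_arm", "payload": {"increments": [[-0.002, 0.006, -0.011, 0, 0, 0, 0], [0, 0.008, -0.01, 0, 0, 0, 0], [0, 0.01, -0.009, 0, 0, 0, 0], [0, 0.01, -0.006, 0, 0, 0, 0]]}}

```text
time: 21.45
tool_pos: [0.5697, 0.1269, 0.1156]
tcp_rot: [-0.916, 0.609, -1.069]
wrist_force: [-1.6, -0.2, -0.2]
width: -0.0
```

```bash
sed -i 's/^go(.*$/go(port+.006*n+.0032*u,RG,"to 0.3 rad")/' look4.py; python3 look4.py
```

```text
to 0.3 rad t 21.45 shift [ 0.0003  0.0079 -0.0038] turn [-0.0058  0.0023  0.0032] F [-1.6 -0.2 -0.2] w -0.0
wrist flap px 37218 Y [-0.042  0.041] U [-0.0093  0.0277  0.0604] H [0.0087 0.024  0.0419]
top flap px 1334 Y [-0.044  0.04 ] U [-0.0022  0.0304  0.0604] H [0.0077 0.0213 0.0379]
scene flap px 1096 Y [-0.043  0.04 ] U [-0.0191  0.025   0.0606] H [0.007  0.0231 0.0462]
```

Request:
{"api": "jog_arm", "payload": {"increments": [[0, 0.01, -0.004, 0, 0, 0, 0], [0, 0.008, -0.003, 0, 0, 0, 0], [0, 0.008, -0.003, 0, 0, 0, 0], [0, 0.003, 0, 0, 0, 0, 0]]}}

```text
time: 22.1
tool_pos: [0.5766, 0.1294, 0.0845]
tcp_rot: [-0.915, 0.609, -1.07]
wrist_force: [-1.2, -0.7, -0.9]
width: 0.003
```

```bash
sed -i 's/^go(.*$/go(port-.016*n-.002*u,RG,"to shut")/' look4.py; python3 look4.py
```

```text
to shut t 22.1 shift [-0.     -0.0007  0.0002] turn [-0.0063  0.0023  0.0033] F [-1.2 -0.7 -0.9] w 0.003
wrist flap px 41262 Y [-0.041  0.041] U [-0.0203  0.0268  0.0577] H [0.006  0.0071 0.0083]
top flap px 1170 Y [-0.044  0.04 ] U [-0.0095  0.0268  0.0574] H [0.0035 0.0069 0.0106]
scene flap px 758 Y [-0.043  0.04 ] U [-0.0311  0.0192  0.0577] H [0.0028 0.006  0.0107]
```

Request:
{"api": "jog_arm", "payload": {"increments": [[0, 0.003, -0.001, 0, 0, 0, 0], [0, 0.004, -0.001, 0, 0, 0, 0], [0, 0.004, -0.001, 0, 0, 0, 0], [0, 0.004, 0, 0, 0, 0, 0]]}}

```text
time: 22.75
tool_pos: [0.5785, 0.1301, 0.0837]
tcp_rot: [-0.916, 0.602, -1.062]
wrist_force: [-50.4, -23.7, 54.1]
width: -0.001
```

The flap is firmly against the panel: 77 N, so I back off along the panel normal.

Request:
{"api": "jog_arm", "payload": {"increments": [[0, -0.01, 0, 0, 0, 0, 0], [0, -0.03, 0, 0, 0, 0, 0], [0, -0.04, 0, 0, 0, 0, 0], [0, -0.04, 0, 0, 0, 0, 0], [0, -0.04, 0, 0, 0, 0, 0], [0, -0.04, 0, 0, 0, 0, 0], [0, 0, 0, 0, 0, 0, 0], [0, 0, 0, 0, 0, 0, 0]]}}

```text
time: 23.75
tool_pos: [0.4823, 0.0894, 0.2663]
tcp_rot: [-0.91, 0.593, -1.067]
wrist_force: [-0.5, 0.7, 0.1]
width: -0.002
```

```bash
python3 look4.py; python3 seat.py | grep -v rim
python3 - <<'E'
from h import *
w=read_camera("wrist"); s=read_camera("scene"); C=cloud(w); D=C-port; Y,U,H=D@ay,D@u,D@n
for uu in (.055,.035,.015,-.005,-.02,-.03,-.036,-.045,-.06):
    k=(abs(Y)<.035)&(abs(U-uu)<.003); kp=(abs(abs(Y)-.08)<.02)&(abs(U-uu)<.003)
    print(uu,"h flap",np.nanmedian(H[k]).round(4),"panel",np.nanmedian(H[kp]).round(4))
cv2.imwrite('pics/w9.png',np.hstack([cv2.resize(s['img'][140:350,120:460],(480,297),interpolation=cv2.INTER_CUBIC),cv2.resize(w['img'],(320,297))]))
E
```

```text
to shut t 23.75 shift [-0.0021  0.208  -0.0057] turn [-0.0177  0.0129  0.0037] F [-0.5  0.7  0.1] w -0.002
wrist flap px 10462 Y [-0.041  0.041] U [-0.0314  0.0146  0.0568] H [0.0057 0.0072 0.0093]
top flap px 1652 Y [-0.043  0.039] U [-0.032   0.0126  0.0569] H [0.0033 0.0069 0.0114]
scene flap px 876 Y [-0.043  0.04 ] U [-0.032   0.0125  0.0572] H [0.0025 0.0061 0.0108]
wrist shoulder hist {0.06: 0, 0.062: 0, 0.064: 0, 0.066: 0, 0.068: 0, 0.07: 0, 0.072: 0, 0.074: 0, 0.076: 0, 0.078: 0, 0.08: 0, 0.082: 0, 0.084: 0, 0.086: 0, 0.088: 0, 0.09: 0, 0.092: 0, 0.094: 0, 0.096: 0, 0.098: 0}
 green z None
scene shoulder hist {0.06: 5, 0.062: 2, 0.064: 2, 0.066: 2, 0.068: 7, 0.07: 2, 0.072: 3, 0.074: 1, 0.076: 14, 0.078: 13, 0.08: 15, 0.082: 27, 0.084: 15, 0.086: 9, 0.088: 1, 0.09: 1, 0.092: 0, 0.094: 0, 0.096: 0, 0.098: 0}
 cartridge body XY [[0.5033, -0.376], [0.5299, -0.3312]]
 orange top z pct [0.128  0.1336 0.1359] 162
 green z 0.0089
0.055 h flap 0.0072 panel 0.0001
0.035 h flap 0.0071 panel 0.0001
0.015 h flap 0.2916 panel 0.0002
-0.005 h flap 0.2704 panel 0.0003
-0.02 h flap 0.0071 panel 0.0003
-0.03 h flap 0.0078 panel 0.0002
-0.036 h flap 0.0127 panel 0.0001
-0.045 h flap 0.0002 panel 0.0001
-0.06 h flap -0.0181 panel -0.0184
```

View pics/w9.png

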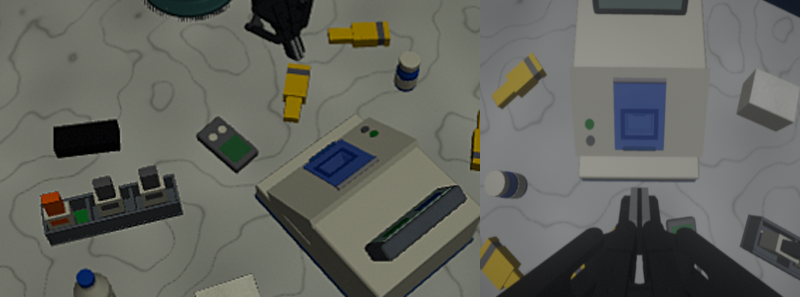

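The flap lies flat over the port: its surface is 7.1 mm above the panel near the hinge and 7.1–7.8 mm near the free edge, which puts the angle under 0.01 rad. The cartridge stands in the green compartment, and the arm is clear of everything.

```bash
python3 -c "
from workcell import bot
print(bot.finish_job())"
```

```text
the job is handed in; nothing more can be done
None
```

I pulled the orange-handled cartridge straight out of the port, stood it in the green-floored compartment and released it, then shut the dust flap. I handed the job in at about 24 s, and no verdict was reported.

**Last checks**
- **Cartridge:** it stands upright, with the handle top at about 133 mm (132 mm expected) and the shoulder at about 84 mm. It is 12–14 mm from the pad's centre; the limit is 25 mm.
- **Flap:** it lies parallel to the panel to within about 0.01 rad, against a limit of 0.06 rad.
- **Surroundings:** the arm ended clear of everything. The spent cartridges and the bench items in the last pictures looked unmoved; I did not measure them.

**What went wrong or disagreed**
- **Fingertip position:** the cameras put the shut fingertips about 20 mm behind the reported TCP, while the spec says 14 mm ahead. My first pass at the flap therefore went over its edge without moving it. I repeated it lower and it worked.
- **Shallow grip:** by the same measurement, the fingers probably held only the top part of the handle. It did not visibly slip.
- **Wrist force:** pressing the flap shut reached 77 N, more than needed but under the 120 N limit. It was the fingertips pressing, and I backed off at once.

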